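# Close the chip guard and index the dividing fixture to its third stop

## Task

Get the dividing fixture ready for drilling: gently lower the open guard until it is fully closed over its box, then turn the black index knob clockwise, feeling the clicks, to the third stop and not past it. The knob springs back if let go, so finish while holding it at the third stop, with the guard still closed; do not turn the knob before the guard is closed, and leave the wrench, bottle and steel offcut alone.

Things in the scene. Friction and masses are not known exactly. Their poses are not given: they have to be found in the camera images.
- indexer: Dividing fixture fixed to the bench; dark base plate 180 x 345 x 12 mm. Origin at bench level, x away from the robot at yaw 0. It carries an open grey box 140 x 160 mm (centre x 0, y +70, rim 90 mm above the bench; a steel flange inside turns with the knob) and an aluminium column of radius 52 (axis x 0, y -115, top at 67 mm) under the knob. Box wall to knob axis: 105 mm.
- guard (a joint): Angle of the guard, the box's hinged lid: 0 closed flat on the rim, growing as it opens up; starts at 0.9 to 1.35 (1.57 = upright). Stiff hinge, 0.3 N m of friction: it stays where put and must be pushed all the way down. Steel frame 142 mm from hinge to free edge, 164 wide, 10 thick (all above the hinge axis when closed), clear window, 50 mm wide tab 24 mm beyond the free edge; 250 g.
- guard_hinge (a point): Point on the guard's hinge axis, mid-width, at the far rim of the box: x 70, y 70, z 90 mm of the fixture. The axis runs along the fixture's y. This frame turns with the guard: -x points from the hinge to the free edge, z out of the outer face (upper face when closed).
- guard_edge (a point): Point on the guard's outer face (upper when closed), mid-width on the frame's free-edge bar, 131 mm from the hinge: a good place to push. Axes as guard_hinge. When closed it is 100 mm above the bench.
- index_knob (a joint): Angle of the knob: 0 at rest at the zero stop, growing clockwise seen from above. Click stops every 0.42 rad: first 0.42, second 0.84, third 1.26, fourth 1.68, fifth 2.10 (end). At each stop a sprung ball drops into a notch (about 0.12 N m either way); a return spring (0.15 N m at zero, 0.21 at the third stop) turns the knob back to zero if let go anywhere.
- index_knob_grip (a point): Point on the knob's upright axis at the height to grip, 97 mm above the bench. Black bar grip 14 mm thick, 58 long, 75 to 107 mm above the bench, on a skirt disc of radius 34 (top at 75 mm). Frame turns with the knob: bar along x, tapered nose at -x. At zero it is turned 0.63 rad anticlockwise from the fixture. Six pins round it mark the stops: nose at pin 1 at zero, pin 4 at the third stop.
- wrench: Bystander: steel wrench lying on the bench beside the fixture. Origin in the middle.
- oil_bottle: Bystander: white oil bottle, 56 mm across, 150 mm high, standing on the bench. Origin at its foot.
- bar_offcut: Bystander: short round steel bar offcut, 50 mm across, 45 mm high, standing on the bench. Origin at its foot.

How it is judged:
On the way, in this order (a step that is already met when the one before it is completed fails the run):
1. the guard is closed, the knob still at zero (value of joint guard below 0.06 rad and value of joint index_knob below 0.21 rad), for 0.2 s.
2. the knob is turned to the third stop with the guard closed (value of joint guard below 0.06 rad and value of joint index_knob between 1.12 and 1.4 rad), for 0.3 s.
At the end, for the whole second after the job is handed in: The guard is closed (within 0.06 rad) and the knob is at rest at its third stop (1.26 within 0.14 rad), held there by the fingers against its return spring (at least 2 N of contact) (all of step 2 and velocity of joint index_knob between -0.2 and 0.2 rad/s and contact force between the fingers and index_knob above 2 N); the arm keeps its last pose, push and grip.
It fails at once if the knob is turned past the third stop (over the crest towards the fourth) (value of joint index_knob above 1.55 rad).
It fails at once if the knob is turned off its zero stop while the guard is open (value of joint guard above 0.12 rad and value of joint index_knob above 0.3 rad).
It fails at once if the guard is slammed (faster than 3 rad/s) (velocity of joint guard below -3 rad/s).
It fails at once if the wrench, bottle or offcut is moved more than 30 mm, or the bottle or offcut tipped (distance of any of wrench, oil_bottle, bar_offcut from where it was at the start of the episode above 0.03 m or angle between any of oil_bottle, bar_offcut's own z axis and vertical above 0.5 rad).
It also fails if it takes over 67 s, if anything falls off the work surface, if the arm or the gripper's body presses on something with over 40 N, if the wrist force passes 120 N, or if a joint passes its speed limit or range.

## Robot

A 6-joint arm with a two-finger parallel gripper is mounted at the origin on the work surface. World frame = base frame: x ahead of the robot, y to its left, z up, the work surface at z = 0. Lengths are in m, angles in rad, forces in N, time in s.
With the tool pointing down it reaches from about 0.35 to 0.875 m from the base axis. Payload 15.5 kg.
Tool frame: the origin (TCP) lies midway between the tips of the shut fingers; the grasp point (between the pads) lies 19 mm behind it (manip.grip_point_offset is the z of the grasp point in the tool frame, in m); z points along the fingers, y is the line along which they close (so a half turn about z gives the same grasp; the last joint's range is limited). The gripper opens to 85 mm and grips with 20 to 120 N. Pads are 22 mm wide; open, the fingers measure 114 mm over their backs; the gripper's body (76 mm by 85 mm) begins 54 mm behind the grasp point. The pads swing forward as they close: fully open they stand 13 mm farther back than shut.
Start: joints at [1.03, 0.494, 1.345, -0, 1.302, -0.096], TCP at [0.269, 0.564, 0.231] pointing down, gripper open.
Joint ranges: [-2.91, 2.91], [-0.82, 2.16], [0.22, 2.67], [-1.22, 4.37], [0.12, 2.79], [-3.08, 3.08]. Speed limits (rad/s): [1.89, 1.89, 2.57, 3.01, 3.01, 3.01].

## Interface

Orientations are given as a rotation vector (axis times angle).
In Python, from station import manip gives the robot as it stands.
- The arm moves only by the tool carry_out, never from a script. Its argument "steps" is a list that holds one entry, the list of rows, each a list of 4 numbers: the shift along the tool's x, y, z in mm, then the turn about the tool's z in rad. In form: [[[tx, ty, tz, turn], ...]]. A call has 1 to 12 rows; each row is the pose to reach, as a shift and turn from the pose commanded when the call began, along the tool's axes at that moment; what a row does not reach only later rows make up. A row lasts 1/12 s, in which the tool goes at most 41.7 mm and 7.16 degrees, less where a joint would pass 70% of its speed; a pose out of reach is approached as far as the arm can. A call with a gripper value outside its range is refused whole. "hand" is the finger opening in mm, from 0 to 85.4, set as the call begins (left out, the last holds). The fingers move at their own pace and stop on an object; "grip_force" is the grip in N (left out, the last holds). Time passes only in rows, so rows that repeat a pose let the fingers close. It gives the time, the measured TCP pose, the force, the opening and the grip force at its end, in the units of the state.
- manip.state(): the state, without advancing time (a new reading comes with each control period).
- manip.camera(name): name is "scene" or "top" or "wrist"; returns a dict with "frame" (384x512x3 uint8, blue, green, red), "range_z" (384x512 float32, m along the optical axis (not along the pixel's ray), 0 where there is no reading), "mtx" (3x3 intrinsics, pixels), "R" (3x3) and "t" (3): a world point X has camera coordinates R X + t. Camera axes: x right, y down, z forward; pixel columns grow to the right and rows downward; lengths in m; the calibration is good to about 2 mm. A picture is of the moment at which its call begins.
- manip.job_done(): hands the job in; it is judged then, once.
Trained networks look in a picture, given as the dict that the camera call returned (one of the last four; its "shot" number tells which), for a name from the list of things; names that differ only in an ending like _2 or _b are one class to them, and where a whole thing is asked for, a point or a joint stands for the part that bears it (a point fixed in the world has none). Each returns a list of dicts, best first, with "p" (0 to 1); they miss things now and then, are a little off and sometimes report something else, mostly with a low value. They report only what shows in the picture. A call takes as long as a camera call.
- manip.spot_in(label, picture): "centre" ([column, row] in pixels, amid what is visible of it).
The state is a dict: "time_s": time; "qpos": joint angles; "joint_vel": joint speeds; "tau": joint torques, N m; "eef_pos": TCP position; "eef_rot": TCP orientation; "ft_force": force on the tool from outside, world axes, zero at the start; "wrist_torque": the same for the moment, N m; "width": opening from 0.0 (shut) to 1.0 (fully open); "finger_force": force on a finger pad.
Only numpy, scipy, OpenCV 4.12 (cv2) and the standard library are available. Lean on these libraries where they do the work, as an engineer would, in place of code of your own. Each camera call takes 0.05 s, during which the arm holds its last target. There are 200 camera calls.

## Working session

There is one attempt and no reset: what is moved stays moved. The work goes in short steps, Python scripts to look and compute and a tool call to move; the robot and the scene stay as the last step left them, time stands still between calls to the robot, and variables do not carry over. Pictures are saved under pics/ and viewed, at most 10 in all, crops included, and the job is handed in when it is done.

Besides the shell and the picture viewer there is one more tool, called after "Request:" as name(argument=value, ...), one argument or row to a line, values as JSON. carry_out: Moves the arm, as the interface text tells. Its arguments: {"type":"object","properties":{"steps":{"type":"array","items":{"type":"array","items":{"type":"array","items":{"type":"number"}}}},"hand":{"type":"number"},"grip_force":{"type":"number"}},"required":["steps"]}

```bash
mkdir -p pics
cat > h.py <<'E'
import numpy as np, cv2
from station import manip
from scipy.spatial.transform import Rotation as Rn
def cloud(c):
    z=c["range_z"];K=c["mtx"];v,u=np.mgrid[:z.shape[0],:z.shape[1]]
    P=np.stack([(u-K[0,2])/K[0,0]*z,(v-K[1,2])/K[1,1]*z,z],-1)
    return (P-c["t"])@c["R"]   # R^T (P-t)
def proj(c,X):
    p=c["R"]@np.array(X)+c["t"];p=c["mtx"]@p;return p[:2]/p[2]
E
python3 - <<'E'
from h import *
s=manip.state();print(s["eef_pos"],s["eef_rot"],s["width"],manip.grip_point_offset)
ims=[]
for n in("top","scene"):
    c=manip.camera(n);W=cloud(c);ims.append(c["frame"])
    np.savez(n+".npz",W=W,**{k:c[k] for k in("frame","range_z","mtx","R","t")})
    for l in("indexer","guard","guard_edge","guard_hinge","index_knob","index_knob_grip","wrench","oil_bottle","bar_offcut"):
        r=manip.spot_in(l,c)
        if r:
            u,v=np.round(r[0]["centre"]).astype(int);print(n,l,round(r[0]["p"],2),u,v,W[v,u].round(3))
        else: print(n,l,None)
    cv2.imwrite(f"pics/{n}.png",c["frame"])
E
```

```text
[0.26871021 0.56387715 0.23065768] [-6.92811112e-01 -3.06381771e+00  1.89621643e-03] 1.0015650381908552 -0.0187
top indexer 0.84 290 207 [ 0.587 -0.069  0.015]
top guard 0.66 260 196 [0.602 0.011 0.153]
top guard_edge 0.55 262 201 [0.588 0.007 0.176]
top guard_hinge 0.82 262 201 [0.588 0.007 0.176]
top index_knob 0.97 333 194 [ 0.614 -0.172  0.079]
top index_knob_grip 0.93 336 194 [ 0.612 -0.175  0.101]
top wrench 0.94 209 260 [0.449 0.142 0.006]
top oil_bottle 0.66 232 151 [0.716 0.079 0.115]
top bar_offcut 0.89 382 176 [ 0.664 -0.303  0.047]
scene indexer 0.8 249 186 [0.615 0.027 0.116]
scene guard 0.61 256 164 [0.592 0.023 0.163]
scene guard_edge 0.84 255 165 [0.591 0.018 0.158]
scene guard_hinge 0.64 257 162 [0.588 0.021 0.166]
scene index_knob 0.94 199 167 [ 0.635 -0.153  0.087]
scene index_knob_grip None
scene wrench 0.84 330 228 [0.476 0.153 0.007]
scene oil_bottle 0.71 228 237 [0.732 0.11  0.085]
scene bar_offcut 0.92 160 169 [ 0.679 -0.286  0.033]
```

```bash
python3 -c "
import cv2,numpy as np
a=cv2.imread('pics/top.png');b=cv2.imread('pics/scene.png')
cv2.imwrite('pics/both.png',cv2.resize(np.vstack([a,b]),(800,1200))[:1200])
cv2.imwrite('pics/top2.png',cv2.resize(a,(800,600)));cv2.imwrite('pics/scene2.png',cv2.resize(b,(800,600)))"
```

```text
(no output)
```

View pics/top2.png

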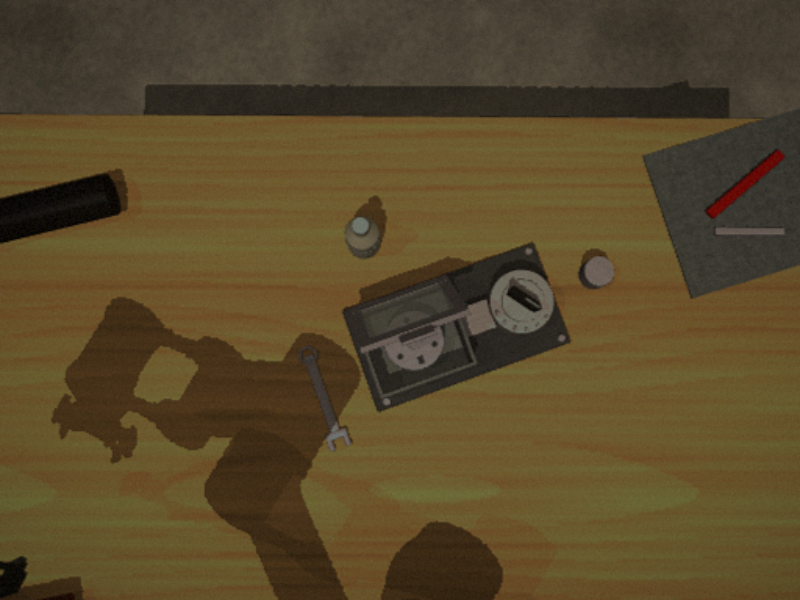

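View pics/scene2.png

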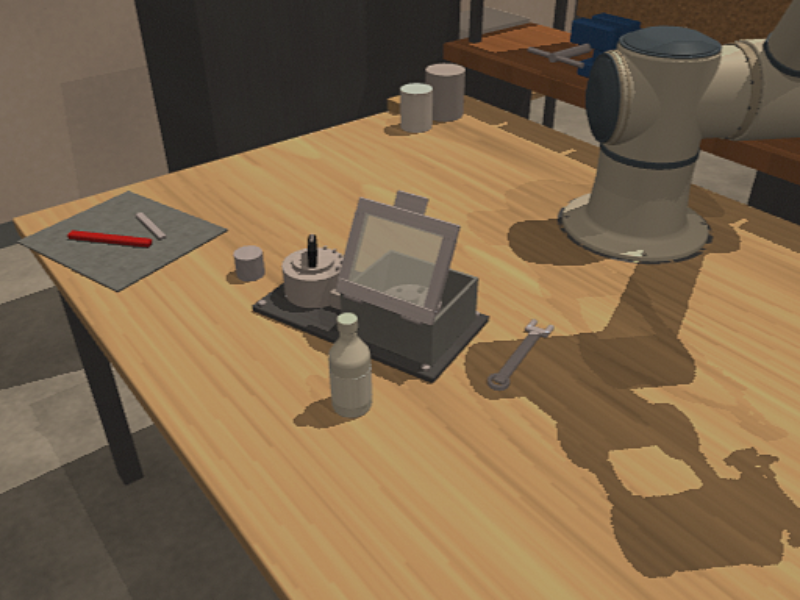

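The top view shows the plate corners at (345,310), (532,245), (570,342) and (380,410) in 800-px scale, with the knob at (522,298). The guard stands open, hinged on the far side. The wrench lies left of the fixture, with the bottle behind it and the offcut to the right.

Run:
```python
from h import *
t=np.load("top.npz");s=np.load("scene.npz")
def ray(c,uv,z):
    d=c["R"].T@np.linalg.solve(c["mtx"],[uv[0],uv[1],1]);o=-c["R"].T@c["t"];return o+d*(z-o[2])/d[2]
g=cv2.resize(t["frame"],(800,600))
C=np.array([ray(t,np.array(p)*.64,.012) for p in((345,310),(532,245),(570,342),(380,410))])
print(C.round(3),C.mean(0)); 
d=(C[0]-C[1]+C[3]-C[2])[:2];yaw=np.arctan2(-d[0],d[1]);print("yaw corners",yaw,np.linalg.norm(C[0]-C[1]),np.linalg.norm(C[1]-C[2]))
# plate depth points
W=t["W"];near=(abs(W[...,0]-.6)<.2)&(W[...,1]<.13)&(W[...,1]>-.27)
m=near&(W[...,2]>.007)
# exclude bottle/offcut by largest component
n,l,st,_=cv2.connectedComponentsWithStats(m.astype(np.uint8));k=1+np.argmax(st[1:,4]);P=W[l==k]
b=cv2.minAreaRect(P[:,:2].astype(np.float32));print("rect",b)
# column top ring and knob
Q=W[near&(W[...,2]>.055)&(W[...,1]<-.09)&(W[...,1]>-.25)&(W[...,2]<.085)];print("col",cv2.minEnclosingCircle(Q[:,:2].astype(np.float32)),len(Q))
Q=W[near&(W[...,2]>.088)&(W[...,1]<-.1)&(W[...,1]>-.25)];print("bar",Q.mean(0),cv2.minAreaRect(Q[:,:2].astype(np.float32)),len(Q))
for c,n in((t,"t"),(s,"s")):
    W=c["W"];Q=W[(W[...,2]>.105)&(W[...,1]<.13)&(W[...,1]>-.1)&(W[...,0]>.45)&(W[...,0]<.72)]
    # fixture frame using yaw
    y=yaw;R=np.array([[np.cos(y),-np.sin(y)],[np.sin(y),np.cos(y)]])
    o=C.mean(0)[:2];F=np.c_[(Q[:,:2]-o)@R,Q[:,2]]
    a=np.arctan2(F[:,2]-.09,70e-3-F[:,0]);print(n,len(F),np.percentile(a,[5,25,50,75,95]).round(2),F.min(0).round(3),F.max(0).round(3))
```

```text
[[ 0.609  0.112  0.012]
 [ 0.72  -0.204  0.012]
 [ 0.556 -0.265  0.012]
 [ 0.443  0.053  0.012]] [ 0.58206006 -0.07599315  0.012     ]
yaw corners 0.33830823821722555 0.33436499531837954 0.17525977569167103
rect ((0.5837773680686951, -0.07484905421733856), (0.17997564375400543, 0.34516581892967224), 19.74582862854004)
col ((0.5896912217140198, -0.15039603412151337), 0.09184933453798294) 1182
bar [ 0.6194732  -0.17425724  0.10409576] ((0.6196271181106567, -0.17610013484954834), (0.056717075407505035, 0.014836575835943222), 56.42414474487305) 154
t 2954 [1.1  1.14 1.23 1.47 1.65] [-0.054 -0.004  0.105] [0.188 0.16  1.306]
s 4282 [1.1  1.13 1.17 1.27 1.59] [-0.01  -0.003  0.105] [0.189 0.164 0.238]
```

```bash
cat >> h.py <<'E'
O=np.array([.5814,-.0678]);YAW=.345
FX=np.array([np.cos(YAW),np.sin(YAW)]);FY=np.array([-FX[1],FX[0]])
def fix(x,y,z): return np.r_[O+x*FX+y*FY,z]
def plan(pts,ya=None,pose=None):
    s=manip.state();p=s["eef_pos"];M=Rn.from_rotvec(s["eef_rot"]).as_matrix()
    a=np.arctan2(M[1,1],M[0,1]);print("pos",np.round(p,4),"yang",a.round(3),"F",s["ft_force"].round(1),"t",s["time_s"],"zax",M[:,2].round(3),"q",np.round(s["qpos"],2))
    for X in pts:
        d=M.T@(np.array(X)-p)*1000
        print(d.round(1), None if ya is None else round((a-ya+np.pi)%(2*np.pi)-np.pi,3))
E
python3 -c "
from h import *
plan([[.269,.564,.31],fix(.075,.07,.31),fix(.075,.07,.23)],-.596)"
```

```text
pos [0.2689 0.5642 0.2313] yang 1.126 F [-0.2 -0.1  0.2] t 1.0 zax [-0. -0. -1.] q [ 1.03  0.49  1.35  0.    1.3  -0.1 ]
[ -0.2  -0.1 -78.7] 1.722
[-557.1 -333.5  -78.7] 1.722
[-557.1 -333.5    1.3] 1.722
```

Request:
carry_out(
  steps=[
    [[0,0,-40,0],[0,0,-79,0.1],[-30,-18,-79,0.22],[-62,-37,-79,0.34],[-94,-56,-79,0.46],[-126,-75,-79,0.58],[-158,-94,-79,0.7],[-190,-113,-79,0.82],[-222,-132,-79,0.94],[-254,-151,-79,1.06],[-286,-170,-79,1.18],[-318,-190,-79,1.3]],
  ],
  hand=0,
  grip_force=40,
)

```text
time_s: 2.0
eef_pos: [0.475, 0.2543, 0.3105]
eef_rot: [2.412, 2.013, 0.001]
ft_force: [0.5, 0.9, 0.2]
width: -0.003
finger_force: 0.0
```

```bash
python3 -c "
from h import *
plan([fix(.075,.07,.31)],-.596)"
```

```text
pos [0.475  0.2543 0.3105] yang -0.18 F [0.5 0.9 0.2] t 2.0 zax [ 0.  0. -1.] q [0.38 0.3  1.44 0.   1.4  0.56]
[-199.7  192.1    0.5] 0.416
```

Request:
carry_out(
  steps=[
    [[-22,21,0,0.1],[-44,43,0,0.2],[-66,64,0,0.3],[-88,85,0,0.4],[-110,107,0,0.416],[-132,128,0,0.416],[-154,149,0,0.416],[-176,170,0,0.416],[-200,192,0,0.416],[-200,192,0,0.416],[-200,192,0,0.416]],
  ],
)

```text
time_s: 2.92
eef_pos: [0.6292, 0.0241, 0.3098]
eef_rot: [-2.773, -1.476, 0.001]
ft_force: [0.2, 0.8, -0.0]
width: -0.001
finger_force: 0.0
```

Run:
```python
from h import *
L=lambda th,r,n: fix(.07-r*np.cos(th)+n*np.sin(th),.07,.09+r*np.sin(th)+n*np.cos(th))
plan([L(1.13,.125,.05),L(1.13,.125,.02)]+[L(a,.125,.01) for a in np.arange(1.1,-.11,-.12)])
c=manip.camera("scene");cv2.imwrite("pics/s3.png",cv2.resize(c["frame"][60:300,100:420],(800,600)))
```

```text
pos [0.6292 0.0241 0.3098] yang -0.592 F [ 0.2  0.8 -0. ] t 2.9167 zax [-0. -0. -1.] q [-0.06  0.44  1.22 -0.    1.48  0.54]
[-11.7  -8.1  85.4] None
[-33.5 -24.2  98.3] None
[-43.6 -31.6 103.9] None
[-54.5 -39.6 110.5] None
[-64.7 -47.1 118.6] None
[-74.1 -53.9 128.2] None
[-82.4 -60.1 139.1] None
[-89.7 -65.4 151.2] None
[-95.7 -69.8 164.2] None
[-100.4  -73.3  178.1] None
[-103.7  -75.7  192.5] None
[-105.7  -77.1  207.4] None
[-106.1  -77.5  222.4] None
```

View pics/s3.png

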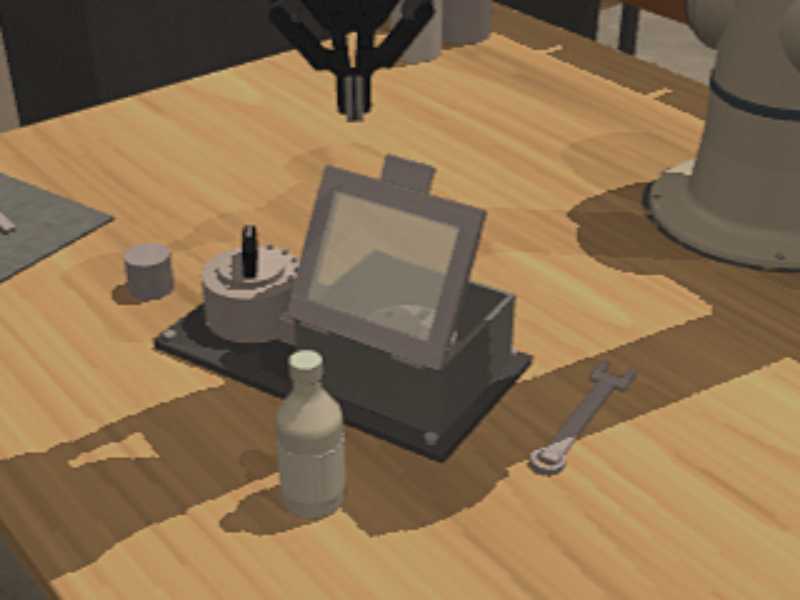

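The closed fingertips are at (355,120), above and behind the guard, whose tab is at (410,170). The path down onto the outer face is clear.

Request:
carry_out(
  steps=[
    [[-4,-3,30,0],[-8,-5,60,0],[-12,-8,85,0],[-23,-16,92,0],[-34,-24,98,0],[-39,-28,101,0],[-44,-32,104,0],[-49,-36,107,0],[-55,-40,111,0],[-60,-43,115,0],[-65,-47,119,0],[-65,-47,119,0]],
  ],
)

```text
time_s: 3.97
eef_pos: [0.5521, -0.0026, 0.1905]
eef_rot: [-2.771, -1.479, 0.002]
ft_force: [0.8, 0.2, -0.3]
width: 0.003
finger_force: 0.0
```

Run:
```python
from h import *
L=lambda th,r,n: fix(.07-r*np.cos(th)+n*np.sin(th),.07,.09+r*np.sin(th)+n*np.cos(th))
plan([L(a,.125,.01) for a in np.arange(.86,-.11,-.08)])
c=manip.camera("scene");cv2.imwrite("pics/s4.png",cv2.resize(c["frame"][60:300,100:420],(800,600)))
```

```text
pos [ 0.5521 -0.0026  0.1905] yang -0.59 F [ 0.8  0.2 -0.3] t 3.9667 zax [-0.002 -0.    -1.   ] q [-0.11  0.44  1.58 -0.    1.13  0.48]
[ 0.5  2.  -0.7] None
[-5.8 -2.7  5.5] None
[-11.7  -7.   12.4] None
[-17.2 -11.   19.8] None
[-22.1 -14.7  27.7] None
[-26.5 -17.9  36.1] None
[-30.4 -20.8  44.9] None
[-33.6 -23.2  54.1] None
[-36.3 -25.2  63.6] None
[-38.4 -26.7  73.3] None
[-39.8 -27.7  83.1] None
[-40.6 -28.3  93.1] None
[-40.8 -28.4 103.1] None
```

View pics/s4.png

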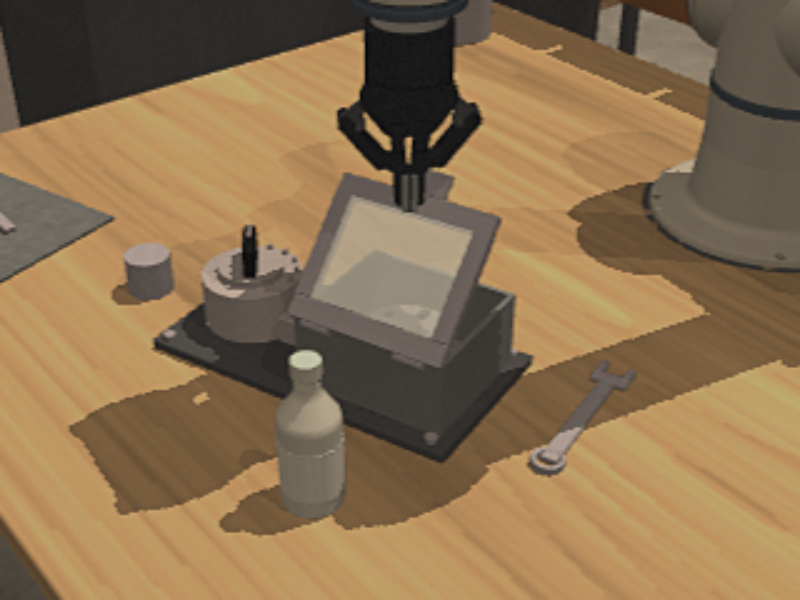

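The guard has moved with the fingertips, which are on its free-edge bar at (410,205). I'll carry on along the arc.

Request:
carry_out(
  steps=[
    [[-6,-3,6,0],[-12,-7,12,0],[-17,-11,20,0],[-22,-15,28,0],[-26,-18,36,0],[-30,-21,45,0],[-34,-23,54,0],[-36,-25,64,0],[-38,-27,73,0],[-40,-28,82,0],[-41,-28,90,0],[-41,-28,93,0]],
  ],
)

```text
time_s: 5.02
eef_pos: [0.5069, -0.021, 0.099]
eef_rot: [2.771, 1.48, -0.0]
ft_force: [-26.0, -0.3, 106.4]
width: 0.002
finger_force: 52.9
```

Request:
carry_out(
  steps=[
    [[0,0,1,0],[0,0,2,0],[0,0,2,0],[0,0,2,0]],
  ],
)

```text
time_s: 5.35
eef_pos: [0.507, -0.0209, 0.0992]
eef_rot: [2.77, 1.48, 0.001]
ft_force: [-24.0, 0.1, 85.1]
width: -0.006
finger_force: 42.6
```

Run:
```python
from h import *
plan([])
c=manip.camera("scene");cv2.imwrite("pics/s5.png",cv2.resize(c["frame"][60:300,100:420],(800,600)))
```

```text
pos [ 0.507  -0.0209  0.0992] yang -0.59 F [-24.    0.1  85.1] t 5.35 zax [ 0.001 -0.001 -1.   ] q [-0.16  0.51  1.78 -0.    0.85  0.43]
```

View pics/s5.png

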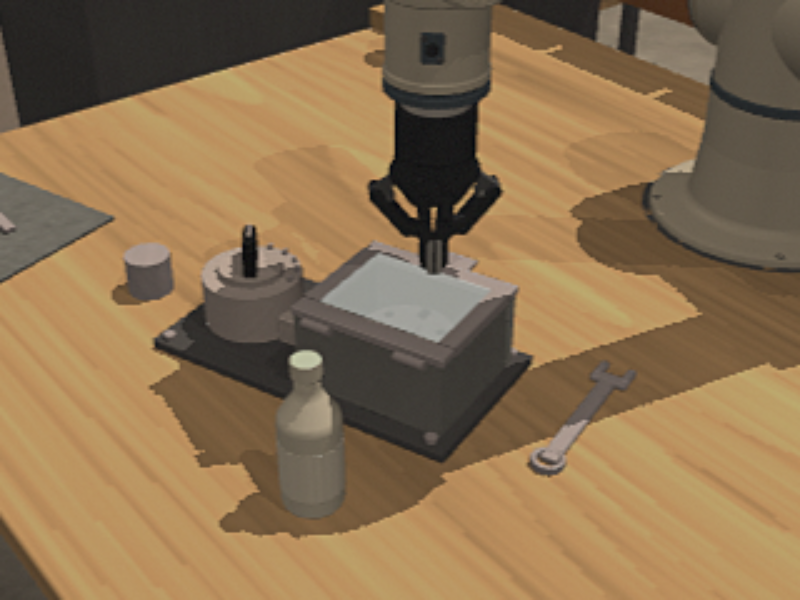

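The guard lies flat on the rim (closed). The fingers press at (435,265), at z = 0.099 as expected. I'll lift off and go above the knob.

Request:
carry_out(
  steps=[
    [[0,0,-20,0],[0,0,-50,0],[0,0,-90,0],[0,0,-110,0],[0,0,-110,0],[0,0,-110,0]],
  ],
  hand=50,
)

```text
time_s: 5.9
eef_pos: [0.5079, -0.0209, 0.2069]
eef_rot: [2.77, 1.479, 0.003]
ft_force: [-0.1, 1.1, -0.5]
width: 0.588
finger_force: 0.0
```

```bash
python3 -c "
from h import *
plan([[.6196,-.1761,.20]],-.586)"
```

```text
pos [ 0.5079 -0.0209  0.2069] yang -0.59 F [-0.1  1.1 -0.5] t 5.9 zax [ 0.002 -0.    -1.   ] q [-0.16  0.36  1.66 -0.    1.12  0.43]
[-66.9 179.1   7.3] -0.004
```

Request:
carry_out(
  steps=[
    [[-11,30,0,0],[-22,60,0,0],[-34,90,0,0],[-45,120,0,0],[-56,150,0,0],[-67,179,7,0],[-67,179,7,0],[-67,179,7,0]],
  ],
)

```text
time_s: 6.57
eef_pos: [0.6184, -0.177, 0.1966]
eef_rot: [-2.77, -1.476, 0.003]
ft_force: [-0.3, 1.3, -0.6]
width: 0.586
finger_force: 0.0
```

Run:
```python
from h import *
c=manip.camera("wrist");W=cloud(c)
cv2.imwrite("pics/w1.png",cv2.resize(c["frame"],(800,600)))
m=(W[...,2]>.09)&(W[...,2]<.115)&(np.hypot(W[...,0]-.62,W[...,1]+.176)<.045)
Q=W[m];print(len(Q),Q.mean(0).round(4) if len(Q) else 0)
if len(Q)>20:
    b=cv2.minAreaRect(Q[:,:2].astype(np.float32));print(b)
m=(W[...,2]>.06)&(W[...,2]<.085)&(np.hypot(W[...,0]-.62,W[...,1]+.176)<.08);Q=W[m]
print("col",len(Q),cv2.minEnclosingCircle(Q[:,:2].astype(np.float32)) if len(Q) else 0)
r=manip.spot_in("index_knob_grip",c);print(r[:1])
plan([[.6196,-.1761,.084]],-.596)
```

```text
992 [ 0.6222 -0.1737  0.1065]
((0.6203556656837463, -0.17665249109268188), (0.057337768375873566, 0.013441852293908596), 55.990421295166016)
col 7106 ((0.6206019520759583, -0.17634513974189758), 0.05197671428322792)
[{'centre': [254.7, 182.6], 'p': 0.84}]
pos [ 0.6179 -0.1754  0.1979] yang -0.59 F [-0.4 -0.3  0.1] t 6.6667 zax [-0.002  0.001 -1.   ] q [-0.37  0.55  1.34  0.    1.26  0.22]
[  0.4   2.1 113.8] 0.006
```

View pics/w1.png

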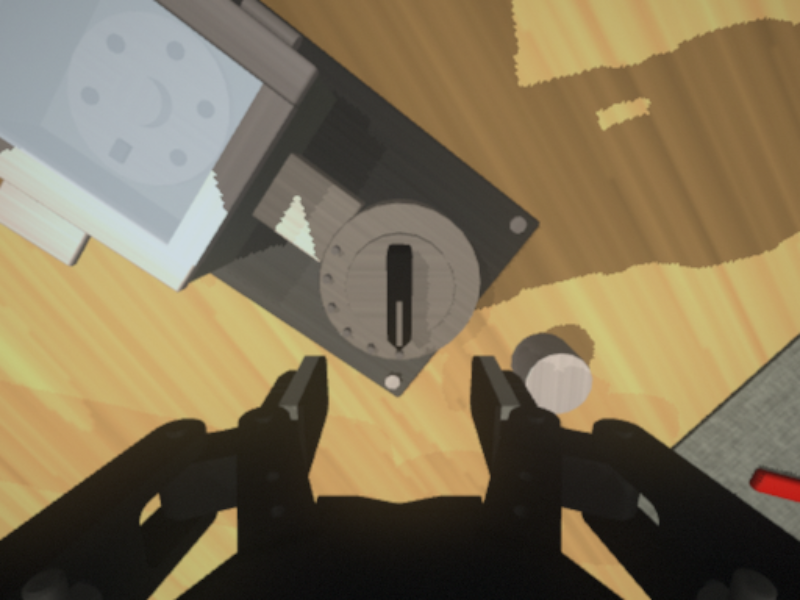

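The wrist view shows the bar upright in the image at (400,295), centred between the fingers (315 and 485), with its nose at the lower pin. The guard is closed at upper left. The axis measures (0.6206, -0.1765), matching the top view.

Request:
carry_out(
  steps=[
    [[0,2,30,0],[0,2,60,0],[0,2,85,0],[0,2,100,0],[0,2,108,0],[0,2,113,0],[0,2,113,0],[0,2,113,0]],
  ],
)

```text
time_s: 7.33
eef_pos: [0.6209, -0.177, 0.0871]
eef_rot: [2.77, 1.48, 0.001]
ft_force: [0.2, 0.0, -0.0]
width: 0.584
finger_force: 0.0
```

Request:
carry_out(
  steps=[
    [[0,0,0,0],[0,0,0,0],[0,0,0,0],[0,0,0,0],[0,0,0,0],[0,0,0,0],[0,0,0,0],[0,0,0,0]],
  ],
  hand=0,
  grip_force=60,
)

```text
time_s: 8.0
eef_pos: [0.6191, -0.1761, 0.0872]
eef_rot: [-2.769, -1.479, 0.002]
ft_force: [-10.8, 9.0, 17.7]
width: 0.149
finger_force: 60.0
```

```bash
python3 -c "
from h import *
s=manip.state();print(s['width']*85.4,s['finger_force'],s['wrist_torque'])
plan([[.6206,-.1765,.084]],-.594)"
```

```text
12.689247082801389 59.95337247848511 [ 1.32849967  1.95728682 -0.14133647]
pos [ 0.6191 -0.1761  0.0872] yang -0.59 F [-10.8   9.   17.7] t 8.0 zax [-0.002  0.001 -1.   ] q [-0.37  0.68  1.44  0.    1.03  0.22]
[0.5 1.4 3.2] 0.004
```

Request:
carry_out(
  steps=[
    [[0,0,0,0.06],[0,0,0,0.12],[0,0,0,0.18],[0,0,0,0.24],[0,0,0,0.3],[0,0,0,0.36],[0,0,0,0.42],[0,0,0,0.48],[0,0,0,0.54],[0,0,0,0.6],[0,0,0,0.66],[0,0,0,0.72]],
  ],
)

```text
time_s: 9.0
eef_pos: [0.6188, -0.1757, 0.0872]
eef_rot: [-3.113, -0.404, 0.004]
ft_force: [-12.6, 11.8, 19.6]
width: 0.146
finger_force: 60.2
```

Request:
carry_out(
  steps=[
    [[0,0,0,0.04],[0,0,0,0.08],[0,0,0,0.12],[0,0,0,0.16],[0,0,0,0.2],[0,0,0,0.24],[0,0,0,0.28],[0,0,0,0.32],[0,0,0,0.36],[0,0,0,0.4],[0,0,0,0.4]],
  ],
)

```text
time_s: 9.92
eef_pos: [0.6187, -0.1753, 0.0872]
eef_rot: [-3.132, 0.222, 0.005]
ft_force: [-14.2, 13.1, 20.5]
width: 0.144
finger_force: 60.5
```

Run:
```python
from h import *
s=manip.state();print(s['width']*85.4,s['finger_force'],s['wrist_torque'])
plan([])
c=manip.camera("wrist");cv2.imwrite("pics/w2.png",cv2.resize(c["frame"],(800,600)))
```

```text
12.324534417107035 60.47162711620331 [2.07167658 2.36456656 0.17831758]
pos [ 0.6187 -0.1753  0.0872] yang -1.712 F [-14.2  13.1  20.5] t 9.9167 zax [-0.003  0.002 -1.   ] q [-0.37  0.68  1.44  0.    1.03  1.34]
```

View pics/w2.png

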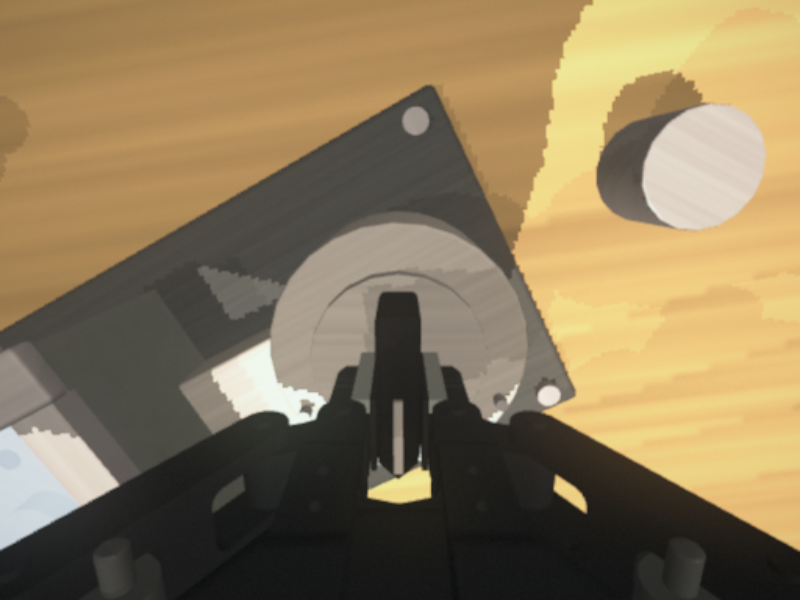

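The knob turned with the grip: the bar stays vertical in the wrist picture at (398,380), so it isn't slipping. About 0.14 rad remains.

Request:
carry_out(
  steps=[
    [[0,0,0,0.03],[0,0,0,0.06],[0,0,0,0.09],[0,0,0,0.12],[0,0,0,0.145],[0,0,0,0.145],[0,0,0,0.145],[0,0,0,0.145],[0,0,0,0.145],[0,0,0,0.145]],
  ],
)

```text
time_s: 10.8
eef_pos: [0.6187, -0.1752, 0.0872]
eef_rot: [-3.108, 0.444, 0.006]
ft_force: [-13.5, 14.1, 20.9]
width: 0.149
finger_force: 60.4
```

Run:
```python
from h import *
plan([],); s=manip.state();print(s['finger_force'],s['wrist_torque'])
c=manip.camera("wrist");W=cloud(c)
f=cv2.resize(c["frame"],(800,600));cv2.imwrite("pics/w3.png",f)
m=(W[...,2]>.1)&(W[...,2]<.111)&(np.hypot(W[...,0]-.6206,W[...,1]+.1765)<.034)&(c["frame"].max(-1)<70)
Q=W[m][:,:2].astype(np.float32);print(len(Q))
if len(Q)>30:print(cv2.minAreaRect(Q),np.arctan2(*np.linalg.svd(Q-Q.mean(0))[2][0][::-1]), "want",YAW+.63-1.26)
t=manip.camera("scene");cv2.imwrite("pics/s6.png",cv2.resize(t["frame"][60:300,100:420],(800,600)))
```

```text
pos [ 0.6187 -0.1752  0.0872] yang -1.855 F [-13.5  14.1  20.9] t 10.8 zax [-0.003  0.003 -1.   ] q [-0.37  0.68  1.44  0.    1.03  1.48]
60.38509905338287 [2.31234184 2.3474788  0.21145955]
2710
((0.6213087439537048, -0.17647990584373474), (0.03748135641217232, 0.05192360281944275), 41.986637115478516) 2.8731124 want -0.28500000000000003
```

View pics/w3.png

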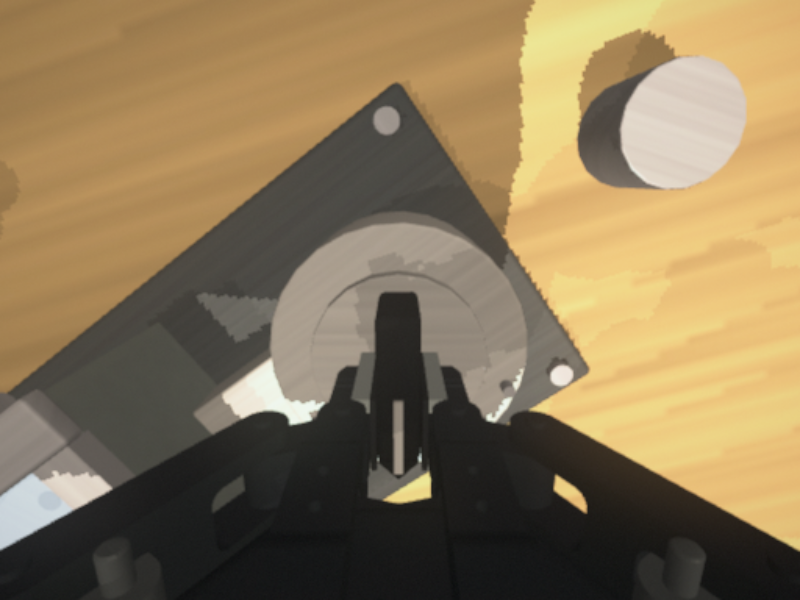

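View pics/s6.png

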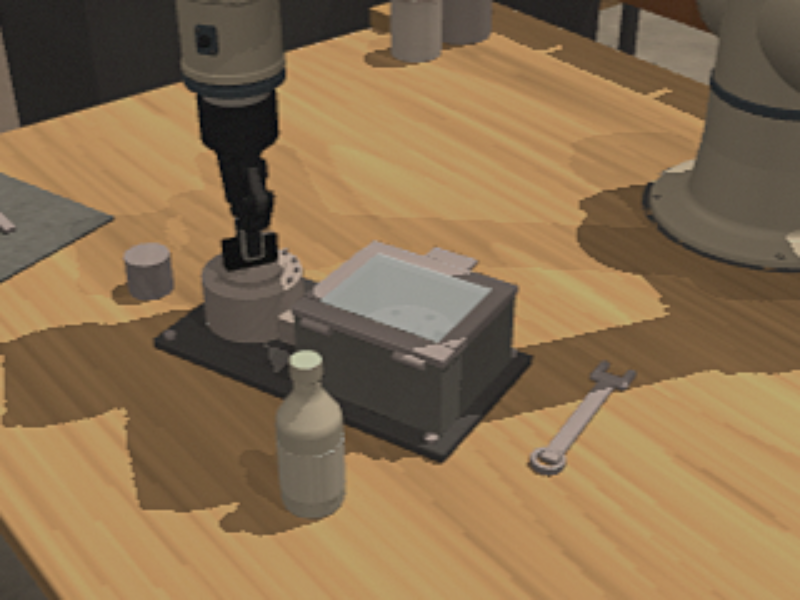

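The bar is gripped and in line with the fingers at (398,380). The tool has turned 1.265 rad, and the wrist torque of 0.21 N m matches the spring at the third stop. The guard is flat and the bystanders haven't moved.

Request:
carry_out(
  steps=[
    [[0,0,0,0],[0,0,0,0],[0,0,0,0],[0,0,0,0]],
  ],
)

```text
time_s: 11.23
eef_pos: [0.6187, -0.1752, 0.0872]
eef_rot: [-3.108, 0.444, 0.006]
ft_force: [-14.3, 14.9, 21.9]
width: 0.151
finger_force: 60.5
```

```bash
python3 -c "
from station import manip
s=manip.state();print(s['wrist_torque'],s['finger_force']);print(manip.job_done())"
```

```text
[2.25724645 2.40505423 0.15750433] 60.50332546234131
the job is handed in; nothing more can be done
None
```

I closed the guard, turned the knob about 1.26 rad to its third stop, and handed the job in at about 11 s with the fingers still holding the knob; the judge's result was not shown, and the closing push peaked at 106 N on the wrist (limit 120 N).

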